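# Sort suspension bushings into the parts case and shut it

### The arm

A 6-joint arm with a two-finger parallel gripper is mounted at the origin on the work surface. World frame = base frame: x ahead of the robot, y to its left, z up, the work surface at z = 0. Lengths are in mm, angles in rad, forces in N, time in s.
With the tool pointing down it reaches from about 400 to 925 mm from the base axis. Payload 12.5 kg.
Tool frame: the origin (TCP) lies midway between the tips of the shut fingers; the grasp point (between the pads) lies 19 mm behind it (env.pinch_z is the distance from the TCP to the grasp point, in mm); z points along the fingers, y is the line along which they close (so a half turn about z gives the same grasp; the last joint's range is limited). The gripper opens to 95 mm and grips with 3 to 60 N. Pads are 20 mm wide; open, the fingers measure 119 mm over their backs; the gripper's body (75 mm by 180 mm) begins 59 mm behind the grasp point.
Start: joints at [1.169, 0.491, 1.559, -0, 1.092, -0.106], TCP at [182.174, 597.879, 214.661] pointing down, gripper open.
Joint ranges: [-3.1, 3.1], [-0.84, 2.19], [0.05, 2.79], [-1.13, 4.28], [0.06, 2.93], [-2.69, 2.69]. Speed limits (rad/s): [2.22, 2.22, 2.79, 3.14, 3.14, 3.14].

### API

Orientations are given as [roll, pitch, yaw] about the fixed x, y, z axes, in that order (R = Rz(yaw) Ry(pitch) Rx(roll)).
In Python, from cell import readout, eyes, job_done, env gives the robot as it stands.
- The arm moves only by the shell command python3 -m jog 'ROWS'. ROWS is a JSON object of lists of equal length, an entry for each row: "dp": the shift along the tool's x, y, z in mm, a list of three; "twist": the turn about the tool's z in degrees; "claw": the closure, from -1 (fully open) to 1 (shut). A call has 1 to 8 rows; each row is the pose to reach, as a shift and turn from the pose commanded when the call began, along the tool's axes at that moment; what a row does not reach only later rows make up. A row lasts 1/12 s, in which the tool goes at most 41.7 mm and 7.16 degrees, less where a joint would pass 70% of its speed; a pose out of reach is approached as far as the arm can. A call with a gripper value outside its range is refused whole. The fingers move at their own pace and stop on an object; the grip force is fixed at half the most. Time passes only in rows, so rows that repeat a pose let the fingers close. It gives the time, the measured TCP pose, the force and the opening at its end, in the units of the state.
- readout.state(): the state, without advancing time (a new reading comes with each control period).
- eyes.read_camera(name): name is "scene" or "top"; returns the picture (420x560x3 uint8, red, green, blue); there is no depth.
- eyes.camera_model(name): a dict with "intrinsics" (3x3 intrinsics, pixels), "R" (3x3) and "t" (3): a world point X has camera coordinates R X + t. Camera axes: x right, y down, z forward; pixel columns grow to the right and rows downward; lengths in mm; the calibration is good to about 2 mm. A picture is of the moment at which its call begins. camera_model takes no time and is no camera call.
- job_done(): hands the job in, once; it reports no verdict.
The state is a dict: "t": time; "joints": joint angles; "qvel": joint speeds; "tau": joint torques, N m; "eef_pos": TCP position; "tcp_rot": TCP orientation; "ft_force": force on the tool from outside, world axes, zero at the start; "moment": the same for the moment, N m; "opening": opening from 0.0 (shut) to 1.0 (fully open).
Only numpy, scipy, OpenCV 4.12 (cv2) and the standard library are available. Lean on these libraries where they do the work, as an engineer would, in place of code of your own. Each camera call takes 0.05 s, during which the arm holds its last target. There are 200 camera calls.

### The job

Sort the coloured bushings into the parts case: slide each one along the sorting tray, without lifting it, and over the tray's open edge into the insert of its own colour. When all three are in, fold the lid of the case fully shut. Leave the spray can, the grease jar and the wrench where they are.

Things in the scene. Friction and masses are not known exactly. Their poses are not given: they have to be found in the camera images.
- case: open grey metal parts case, fixed on the bench, 140 mm (local x) x 270 mm (local y) x 60 mm high, walls 5 mm; origin at the centre of its underside, z up. Local x points from the tray across the case to the hinge (roughly world +y). The lid is hinged on its +x rim, the tray adjoins its -x side
- insert_red: red plastic open box lying in the case, fixed; 128 x 128 mm outside, 53 mm high, walls and floor 4 mm, its rim 2 mm below the case rim; origin at the centre of its underside, axes parallel to those of the case. It lies in one or the other half of the case (local y = -65 or +65 mm)
- insert_blue: blue plastic open box lying in the case, fixed; 128 x 128 mm outside, 53 mm high, walls and floor 4 mm, its rim 2 mm below the case rim; origin at the centre of its underside, axes parallel to those of the case. It lies in one or the other half of the case (local y = -65 or +65 mm)
- tray: aluminium sorting tray on side panels, fixed, 240 mm (local x) x 270 mm (local y), sliding surface 62 mm above the bench, 2 mm above the case rim; origin on the bench below its centre, axes parallel to those of the case. Its -x, -y and +y edges carry a lip 6 mm high and 4 mm thick; its +x edge is open and ends 2 mm short of the case wall
- bushing_red_1_center (a point): suspension bushing: red plastic cylinder with a steel sleeve showing in its top, 38 mm diameter, 28 mm high, standing upright on the tray at the start (60 g); this point is its centre, 14 mm above its underside
- bushing_red_2_center (a point): suspension bushing: red plastic cylinder with a steel sleeve showing in its top, 38 mm diameter, 28 mm high, standing upright on the tray at the start (60 g); this point is its centre, 14 mm above its underside
- bushing_blue_center (a point): suspension bushing: blue plastic cylinder with a steel sleeve showing in its top, 38 mm diameter, 28 mm high, standing upright on the tray at the start (60 g); this point is its centre, 14 mm above its underside
- lid (a joint): lid angle in rad: 0 lies flat and shut on the case rim, about 1.57 stands upright, stop at 1.9; the stiff hinge keeps it wherever it is left. It starts standing open
- lid_hinge (a point): middle of the lid's hinge line, at the top of the case's +x rim; the hinge line runs along the case's y axis
- lid_edge (a point): middle of the free edge of the lid, 140 mm from the hinge line; the lid is a plain flat grey panel without handle, 6 mm thick, as wide as the case (270 mm); it is to be pushed shut from its outer face
- spray_can: yellow-labelled spray can standing on the bench, 66 mm diameter, 170 mm high; origin under its centre
- grease_jar: grease jar with black cap standing on the bench, 70 mm diameter, 70 mm high; origin under its centre
- wrench: steel wrench lying on the bench; origin under its middle
Not all that is in view belongs to the job. What is shaped like the part that bears bushing_blue_center but turquoise or white is not meant. Leave any white look-alike of the part that bears bushing_red_1_center alone.

How it is judged:
By the outcome, as a careful person would: the job done as asked, in the order asked, and still so for the second after the job is handed in, with the robot touching nothing.
It also fails if it takes over 69 s, if anything falls off the work surface, if the arm or the gripper's body presses on something with over 40 N, if the wrist force passes 120 N, or if a joint passes its speed limit or range.

## Working session

There is one attempt and no reset: what is moved stays moved. The work goes in short steps, Python scripts to look and compute and a shell command to move; the robot and the scene stay as the last step left them, time stands still between calls to the robot, and variables do not carry over. Pictures are saved under pics/ and viewed, on a budget of 10 in all, crops included, one or two more only if the job needs it, and the job is handed in when it is done.

```bash
ls; mkdir -p pics; python3 - <<'E'
from cell import readout, eyes, env
import cv2
for n in("scene","top"):
    im=eyes.read_camera(n); cv2.imwrite(f"pics/{n}0.png",im[:,:,::-1])
    m=eyes.camera_model(n); print(n,m)
print(readout.state())
E
```

```text
pics
scene {'intrinsics': array([[479.12683813,   0.        , 269.95404486],
       [  0.        , 479.12683813, 217.21090136],
       [  0.        ,   0.        ,   1.        ]]), 'R': array([[ 0.82547263,  0.56431989, -0.01174708],
       [ 0.30030561, -0.45671085, -0.83739581],
       [-0.47792413,  0.68771961, -0.54647074]]), 't': array([-514.91094279, -100.57110746, 1488.15499207])}
top {'intrinsics': array([[381.43592365,   0.        , 276.0042652 ],
       [  0.        , 381.43592365, 210.11128646],
       [  0.        ,   0.        ,   1.        ]]), 'R': array([[-2.45232011e-02, -9.99699251e-01, -1.40964272e-04],
       [-9.93721574e-01,  2.43919617e-02, -1.09190045e-01],
       [ 1.09160645e-01, -2.53761020e-03, -9.94020882e-01]]), 't': array([  19.44241201,  591.86243853, 1245.13771884])}
{'t': 0.1, 'joints': array([ 1.16937987e+00,  4.91481611e-01,  1.55939725e+00, -3.06054927e-05,
        1.09174575e+00, -1.05609186e-01]), 'qvel': array([-0.00039108, -0.00230042, -0.0026546 , -0.00048777, -0.00069989,
       -0.00048098]), 'tau': array([ 2.86928218e-03, -6.13613963e+01, -2.58604985e+01,  6.93582860e-02,
        4.70145210e-02, -6.87103170e-05]), 'eef_pos': array([182.0945653 , 597.64194001, 214.12816421]), 'tcp_rot': array([-3.14056359e+00, -8.17870569e-05,  2.84579947e+00]), 'ft_force': array([-0.1696727 , -0.42953859, -0.23004726]), 'moment': array([-0.06989038, -0.01967242, -0.05483681]), 'opening': 1.0030570954538969}
```

View pics/scene0.png

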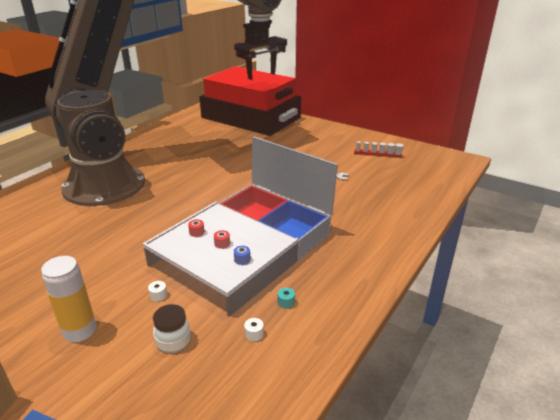

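View pics/top0.png

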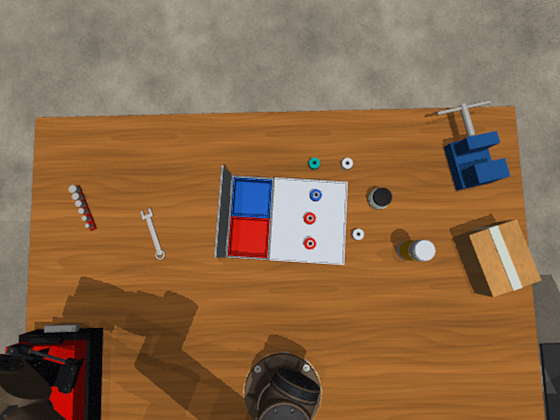

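The tray is to the right of the case. In the top view the blue bushing is at (316,195) and the reds at (309,218) and (309,243). The blue insert is far from the robot and the red one near it, and the lid stands at column 222. The white and turquoise look-alikes are all off the tray.

```bash
cat > h.py <<'E'
import numpy as np, cv2
from cell import readout, eyes
def back(n,uv,z):
    m=eyes.camera_model(n);R,t=m["R"],np.array(m["t"]);K=m["intrinsics"]
    d=R.T@np.linalg.inv(K)@np.array([uv[0],uv[1],1.]);c=-R.T@t
    return c+d*(z-c[2])/d[2]
def proj(n,X):
    m=eyes.camera_model(n);p=m["intrinsics"]@(m["R"]@np.array(X,float)+m["t"]);return p[:2]/p[2]
def blobs(n,im,amin=30):
    hsv=cv2.cvtColor(im,cv2.COLOR_RGB2HSV);o=[]
    H,S,V=[hsv[...,i].astype(int) for i in range(3)]
    for c,mk in(("red",((H<6)|(H>174))&(S>140)&(V>60)),("blue",(H>105)&(H<130)&(S>110)&(V>50)),("white",(S<40)&(V>180))):
        k,l,s,ce=cv2.connectedComponentsWithStats(mk.astype(np.uint8))
        for i in range(1,k):
            if s[i,4]>amin:o.append((c,ce[i].round(1),s[i].tolist(),l==i))
    return o
E
python3 - <<'E'
from h import *
for n in("top","scene"):
    im=cv2.imread(f"pics/{n}0.png")[:,:,::-1].copy()
    for c,ce,s,m in blobs(n,im):
        if n=="top" and not(210<ce[0]<370 and 150<ce[1]<280):continue
        if n=="scene" and not(130<ce[0]<340 and 170<ce[1]<300):continue
        if s[4]<900:
            mm=cv2.morphologyEx(m.astype(np.uint8),cv2.MORPH_CLOSE,np.ones((9,9)))
            (u,v),r=cv2.minEnclosingCircle(cv2.findNonZero(mm))
            print(n,c,ce,s,(u,v,r),back(n,(s[0]+s[2]/2-.5,s[1]+s[3]/2-.5),76 if n=="scene" else 84).round(0))
        else:
            b=cv2.minAreaRect(cv2.findNonZero(m.astype(np.uint8)));bp=cv2.boxPoints(b)
            z=62 if c=="white" else 58
            print(n,c,s,"box",[back(n,p,z)[:2].round(0).tolist() for p in bp])
E
python3 - <<'E'
import cv2
im=cv2.imread("pics/top0.png")[150:280,200:370];cv2.imwrite("pics/c0.png",cv2.resize(im,None,fx=4.6,fy=4.6,interpolation=cv2.INTER_CUBIC))
E
```

```text
top red [309.  218.1] [304, 213, 12, 11, 64] (309.38677978515625, 218.08489990234375, 5.717180252075195) [ 558. -102.   84.]
top red [228, 216, 42, 42, 1542] box [[447.0, 166.0], [574.0, 157.0], [563.0, 28.0], [435.0, 39.0]]
top red [309.2 243.1] [304, 238, 12, 11, 61] (309.5, 243.0, 5.590270042419434) [479. -99.  84.]
top blue [231, 177, 41, 41, 1488] box [[575.0, 155.0], [704.0, 145.0], [693.0, 16.0], [564.0, 27.0]]
top blue [315.  194.9] [310, 189, 12, 12, 69] (315.375, 194.625, 5.876429557800293) [ 634. -124.   84.]
top white [347.2 162.7] [342, 158, 11, 11, 68] (347.1307678222656, 162.8076934814453, 5.1940531730651855) [ 735. -230.   84.]
top white [270, 178, 77, 87, 5479] box [[428.0, 30.0], [697.0, 7.0], [675.0, -237.0], [407.0, -208.0]]
top white [358.1 234.1] [353, 229, 11, 11, 77] (358.0, 234.0, 5.385264873504639) [ 503. -255.   84.]
scene red [222, 186, 65, 34, 1132] box [[442.0, 38.0], [374.0, 175.0], [573.0, 152.0], [619.0, 27.0]]
scene red [195.  228.1] [189, 220, 14, 15, 113] (195.8493194580078, 227.0410919189453, 7.952688694000244) [475. -98.  76.]
scene red [221.  236.5] [214, 231, 15, 10, 62] (221.0, 234.5, 7.159010887145996) [549. -92.  76.]
scene blue [272, 201, 55, 37, 1000] box [[597.0, 25.0], [545.0, 160.0], [701.0, 141.0], [736.0, 17.0]]
scene blue [241.3 252. ] [234, 247, 15, 9, 59] (241.10714721679688, 250.0, 7.17724609375) [ 625. -114.   76.]
scene white [144, 203, 153, 90, 6082] box [[407.0, -207.0], [244.0, 107.0], [692.0, 12.0], [751.0, -234.0]]
scene white [156.4 286.9] [148, 281, 17, 12, 139] (156.23077392578125, 285.9230651855469, 8.301033020019531) [ 553. -304.   76.]
```

View pics/c0.png

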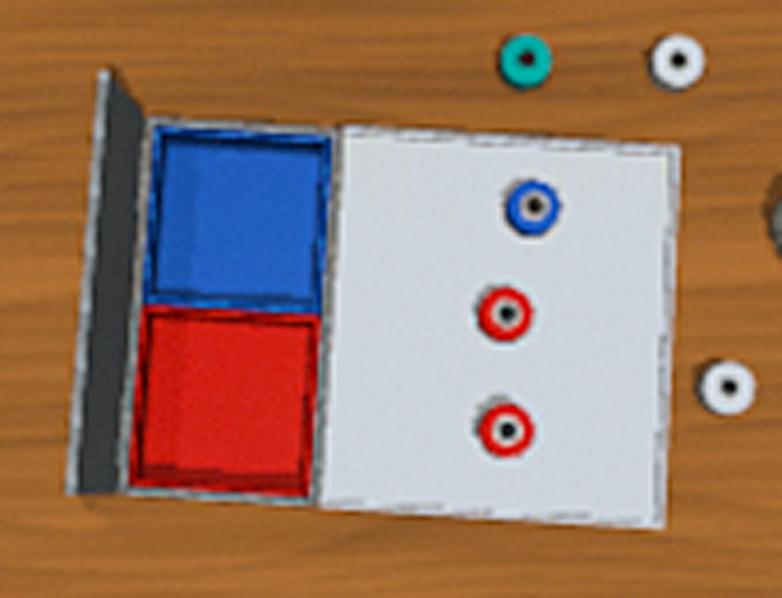

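```bash
cat >> h.py <<'E'
C=np.array([569.,92.]);A=np.radians(85.05);EX=np.array([np.cos(A),np.sin(A)]);EY=np.array([-np.sin(A),np.cos(A)])
def loc(w):d=np.array(w[:2])-C;return np.array([d@EX,d@EY])
def wor(l):return C+l[0]*EX+l[1]*EY
def push(w,yend,xend=-45,back_=48,front=24):
    l=loc(w);d=np.array([xend,yend])-l;L=np.hypot(*d);d/=L
    yaw=np.degrees(A)+np.degrees(np.arctan2(d[1],d[0]))
    return wor(l-d*back_),yaw,L+back_-front
def shift(xyz,yaw=None):
    s=readout.state();y=s["tcp_rot"][2];d=np.array(xyz)-s["eef_pos"]
    x=[np.cos(y),np.sin(y)];yy=[np.sin(y),-np.cos(y)]
    print("t",s["t"],"yaw",np.degrees(y).round(1),"pos",s["eef_pos"].round(1),"dp",np.round([d[:2]@x,d[:2]@yy,-d[2]],1),"twist",None if yaw is None else (np.degrees(y)-yaw).round(1))
E
python3 - <<'E'
from h import *
for n,w,y in(("A",(479,-99),90),("B",(558,-102),42),("blue",(634,-124),-80)):
    p=push(w,y);print(n,loc(w),p);shift([*p[0],130],p[1]);
print([(loc(back("top",u,62)[:2]).round(0)) for u in((272,178),(347,181),(345,264),(269,260))], loc((500,-255)))
print("hinge",wor((70,0)))
E
```

```text
A [-198.05341483   73.18363802] (array([ 480.10581043, -146.98726064]), np.float64(91.32008075885341), np.float64(177.9744713323287))
t 0.1 yaw 163.1 pos [182.1 597.6 214.1] dp [-502.1 -625.4   84.1] twist 71.7
B [-194.22560306   -5.78058082] (array([ 568.63805167, -148.80632283]), np.float64(102.80455825993454), np.float64(180.68843133255493))
t 0.1 yaw 163.1 pos [182.1 597.6 214.1] dp [-587.3 -601.4   84.1] twist 60.2
blue [-209.58578755  -83.39542948] (array([ 630.84547961, -171.8962316 ]), np.float64(86.23185287781314), np.float64(188.62080792959392))
t 0.1 yaw 163.1 pos [182.1 597.6 214.1] dp [-653.6 -605.3   84.1] twist 76.8
[array([ -65., -133.]), array([-313., -138.]), array([-318.,  133.]), array([-72., 136.])] [-351.65957988   38.80128705]
hinge [575.04004561 161.73892635]
```

```bash
python3 -m jog '{"dp":[[-25,-32,-20],[-51,-64,-30],[-77,-96,-36],[-102,-128,-36],[-128,-160,-36],[-154,-192,-36],[-180,-224,-36],[-205,-255,-36]],"twist":[7,14,21,28,35,42,49,56],"claw":[0.45,0.45,0.45,0.45,0.45,0.45,0.45,0.45]}'; python3 - <<'E'
from h import *
shift([400,130,245],91.3); shift([450,0,230],91.3);shift([480,-147,130],91.3)
E
```

```text
t: 0.77
eef_pos: [304.0, 292.3, 250.6]
tcp_rot: [3.141, -0.0, 1.863]
ft_force: [0.9, 0.1, 0.5]
opening: 0.499
t 0.7667 yaw 106.7 pos [304.  292.3 250.6] dp [-183.1   45.2    5.6] twist 15.4
t 0.7667 yaw 106.7 pos [304.  292.3 250.6] dp [-322.    55.6   20.6] twist 15.4
t 0.7667 yaw 106.7 pos [304.  292.3 250.6] dp [-471.4   42.   120.6] twist 15.4
```

```bash
python3 -m jog '{"dp":[[-38,10,0],[-76,20,0],[-114,30,0],[-152,40,0],[-190,48,5],[-228,52,5],[-266,55,5],[-304,55,10]],"twist":[2,4,6,8,10,12,14,15.4],"claw":[0.45,0.45,0.45,0.45,0.45,0.45,0.45,0.45]}'; python3 - <<'E'
from h import *
shift([480,-147,69],91.3)
E
```

```text
t: 1.43
eef_pos: [446.5, 17.7, 241.0]
tcp_rot: [3.14, 0.0, 1.598]
ft_force: [0.1, 0.3, -0.2]
opening: 0.274
t 1.4333 yaw 91.5 pos [446.5  17.7 241. ] dp [-165.6   29.   172. ] twist 0.2
```

```bash
python3 -m jog '{"dp":[[-38,8,10],[-76,16,20],[-114,24,30],[-150,29,50],[-166,29,85],[-166,29,125],[-166,29,160],[-166,29,171]],"twist":[0,0,0,0,0,0,0,0],"claw":[0.45,0.45,0.45,0.45,0.45,0.45,0.45,0.45]}'; python3 - <<'E'
from h import *
im=eyes.read_camera("top");a=im[150:280,200:370];b=eyes.read_camera("scene")[160:310,130:340]
a=cv2.resize(a,None,fx=3,fy=3);b=cv2.resize(b,(int(210*390/150*.74),390*74//100))
o=np.zeros((390,a.shape[1]+b.shape[1],3),np.uint8);o[:,:a.shape[1]]=a;o[:b.shape[0],a.shape[1]:]=b
print(o.shape);cv2.imwrite("pics/p1.png",o[:,:800,::-1])
shift([480,-147,69],91.3)
E
```

```text
t: 2.1
eef_pos: [477.4, -145.1, 65.3]
tcp_rot: [-3.136, -0.003, 1.598]
ft_force: [0.4, 0.5, -0.3]
opening: 0.273
(390, 914, 3)
t 2.2 yaw 91.6 pos [ 478.2 -145.1   67.3] dp [-2.   1.7 -1.7] twist 0.3
```

View pics/p1.png

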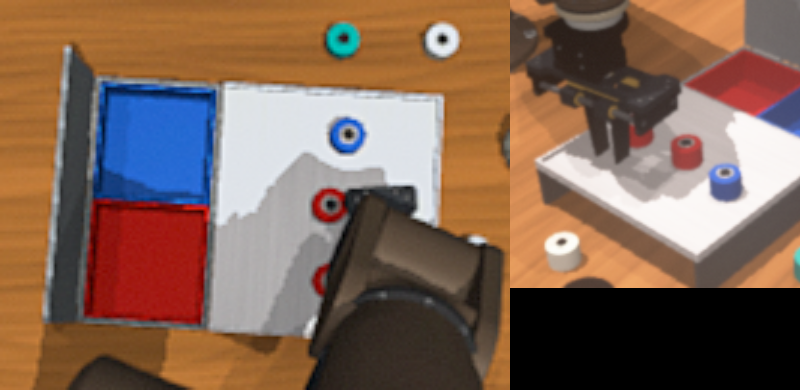

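The fingers straddle the axis just behind the near red bushing, tips on the tray side, and nothing is touched yet. I'll push it now.

```bash
python3 -m jog '{"dp":[[5,1,-2],[14,1.5,-2],[26,1.5,-2],[38,1.5,-2],[50,1.5,-2],[62,1.5,-2],[74,1.5,-2],[86,1.5,-2]],"twist":[0,0,0,0,0,0,0,0],"claw":[0.45,0.45,0.45,0.45,0.45,0.45,0.45,0.45]}'; python3 -m jog '{"dp":[[12,0,0],[24,0,0],[36,0,0],[48,0,0],[60,0,0],[72,0,0],[84,0,0],[94,0,0]],"twist":[0,0,0,0,0,0,0,0],"claw":[0.45,0.45,0.45,0.45,0.45,0.45,0.45,0.45]}'; python3 - <<'E'
from h import *
p=push((558,-102),42);s=readout.state();print(loc(s["eef_pos"]),p)
shift([*p[0],130],p[1])
a=eyes.read_camera("scene")[150:300,130:350];cv2.imwrite("pics/p2.png",cv2.resize(a,None,fx=3,fy=3)[:,:,::-1])
E
```

```text
t: 2.87
eef_pos: [478.6, -58.0, 71.9]
tcp_rot: [3.141, 0.0, 1.6]
ft_force: [0.2, -1.7, 2.7]
opening: 0.275
t: 3.53
eef_pos: [475.3, 36.1, 71.4]
tcp_rot: [-3.141, -0.0, 1.6]
ft_force: [-0.1, 0.5, 0.6]
opening: 0.279
[-63.81549473  88.53171173] (array([ 568.63805167, -148.80632283]), np.float64(102.80455825993454), np.float64(180.68843133255493))
t 3.5333 yaw 91.7 pos [475.3  36.1  71.4] dp [-187.5   87.9  -58.6] twist -11.1
```

View pics/p2.png

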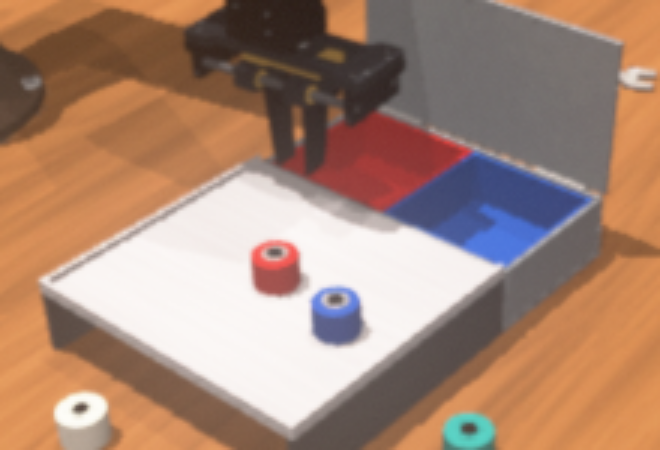

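Red A has left the tray and is no longer visible behind the fingers. The middle red and the blue are untouched.

```bash
python3 -m jog '{"dp":[[-10,0,-35],[-40,15,-58],[-75,35,-58],[-110,55,-58],[-145,72,-58],[-175,88,-55],[-187,88,-45],[-187,88,-30]],"twist":[0,-2,-4,-6,-8,-10,-11,-11],"claw":[0.45,0.45,0.45,0.45,0.45,0.45,0.45,0.45]}';  python3 - <<'E'
from h import *
p=push((558,-102),42)
shift([*p[0],70],p[1])
im=eyes.read_camera("top")
for c,ce,s,m in blobs("top",im,20):
    if c!="white" and 220<ce[0]<340 and 150<ce[1]<280:print(c,ce,s,back("top",(s[0]+s[2]/2-.5,s[1]+s[3]/2-.5),88).round(0))
E
```

```text
t: 4.25
eef_pos: [570.2, -152.7, 101.6]
tcp_rot: [3.14, 0.001, 1.79]
ft_force: [-0.3, 0.4, -0.4]
opening: 0.274
t 4.25 yaw 102.6 pos [ 570.2 -152.7  101.6] dp [ 4.2 -0.6 31.6] twist -0.2
red [306.4 217.4] [304, 213, 7, 10, 34] [560. -93.  88.]
red [248.5 236.9] [228, 217, 42, 41, 1542] [502.  95.  88.]
blue [251.2 197.4] [231, 177, 41, 41, 1497] [630.  84.  88.]
blue [311.8 194.6] [310, 190, 5, 10, 28] [ 634. -112.   88.]
```

```bash
python3 -m jog '{"dp":[[0,0,15],[0,0,26],[2,0,30],[8,0,31],[18,0,31],[30,0,31],[42,0,31],[54,0,31]],"twist":[0,0,0,0,0,0,0,0],"claw":[0.45,0.45,0.45,0.45,0.45,0.45,0.45,0.45]}';python3 -m jog '{"dp":[[12,0,0],[24,0,0],[36,0,0],[48,0,0],[60,0,0],[72,0,0],[84,0,0],[96,0,0]],"twist":[0,0,0,0,0,0,0,0],"claw":[0.45,0.45,0.45,0.45,0.45,0.45,0.45,0.45]}'; python3 - <<'E'
from h import *
s=readout.state();print(loc(s["eef_pos"]))
a=eyes.read_camera("scene")[150:300,130:350];cv2.imwrite("pics/p3.png",cv2.resize(a,None,fx=3,fy=3)[:,:,::-1])
E
```

```text
t: 4.97
eef_pos: [557.0, -95.5, 71.2]
tcp_rot: [3.141, 0.0, 1.792]
ft_force: [0.1, -0.7, 0.3]
opening: 0.28
t: 5.63
eef_pos: [536.0, -2.3, 70.7]
tcp_rot: [3.141, 0.0, 1.792]
ft_force: [0.4, -0.7, 1.6]
opening: 0.273
[-96.83043226  24.70614574]
```

View pics/p3.png

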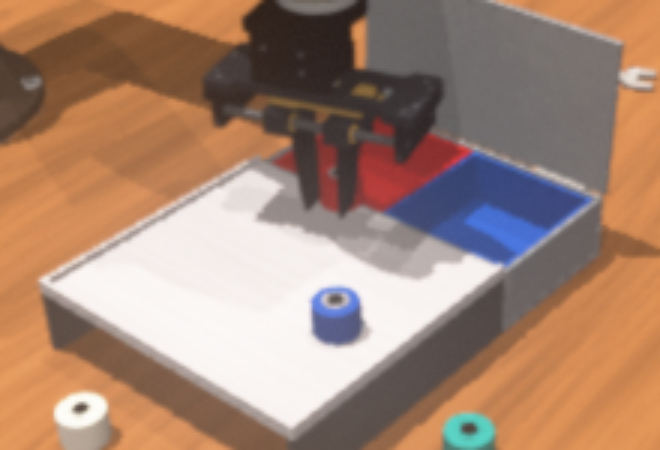

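The second red is cradled at the tray's edge, heading into the red half. I'll finish the push, then back off to the blue start.

```bash
python3 -m jog '{"dp":[[10,-1,0],[20,-2,0],[30,-3,0],[38,-4,0],[38,-4,0],[25,-2,-20],[0,10,-50],[-20,20,-60]],"twist":[0,0,0,0,0,0,0,0],"claw":[0.45,0.45,0.45,0.45,0.45,0.45,0.45,0.45]}'; python3 - <<'E'
from h import *
p=push((634,-124),-78);print(p)
shift([*p[0],130],p[1])
E
```

```text
t: 6.35
eef_pos: [561.7, -19.5, 133.9]
tcp_rot: [3.138, 0.001, 1.793]
ft_force: [-0.1, -0.7, 0.4]
opening: 0.276
(array([ 631.42729742, -171.93100459]), np.float64(86.9275902619262), np.float64(188.67419992618704))
t 6.35 yaw 102.7 pos [561.7 -19.5 133.9] dp [-164.1   34.5    3.9] twist 15.8
```

```bash
python3 -m jog '{"dp":[[-30,6,0],[-62,12,0],[-94,20,0],[-126,28,0],[-150,34,0],[-164,34,5],[-164,34,15],[-164,34,25]],"twist":[3,6,9,12,15,15.8,15.8,15.8],"claw":[0.45,0.45,0.45,0.45,0.45,0.45,0.45,0.45]}'; python3 - <<'E'
from h import *
p=push((634,-124),-78)
shift([*p[0],70],p[1])
im=eyes.read_camera("top");a=im[150:280,200:370];cv2.imwrite("pics/p4.png",cv2.resize(a,None,fx=4,fy=4)[:,:,::-1])
E
```

```text
t: 7.02
eef_pos: [628.5, -171.1, 104.4]
tcp_rot: [-3.141, -0.0, 1.516]
ft_force: [-0.1, 0.3, -0.6]
opening: 0.279
t 7.0167 yaw 86.9 pos [ 628.5 -171.1  104.4] dp [-0.6  2.9 34.4] twist -0.1
```

View pics/p4.png

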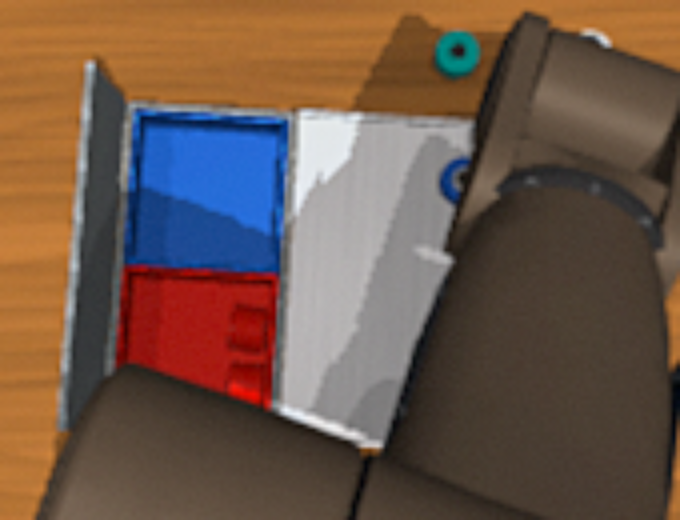

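Both reds lie on their sides in the red insert, at crop (250,325) and (245,380), separate from each other. The blue is still at its place on the tray. I'll push blue.

```bash
python3 -m jog '{"dp":[[0,3,15],[0,3,28],[2,3,33],[10,3,34],[20,3,34],[32,3,34],[44,3,34],[56,3,34]],"twist":[0,0,0,0,0,0,0,0],"claw":[0.45,0.45,0.45,0.45,0.45,0.45,0.45,0.45]}';python3 -m jog '{"dp":[[12,0,0],[24,0,0],[36,0,0],[48,0,0],[60,0,0],[72,0,0],[84,0,0],[94,0,0]],"twist":[0,0,0,0,0,0,0,0],"claw":[0.45,0.45,0.45,0.45,0.45,0.45,0.45,0.45]}'; python3 -m jog '{"dp":[[12,0,0],[24,0,0],[36,0,0],[46,0,0],[46,0,0],[30,0,-20],[5,0,-50],[-20,0,-80]],"twist":[0,0,0,0,0,0,0,0],"claw":[0.45,0.45,0.45,0.45,0.45,0.45,0.45,0.45]}';python3 - <<'E'
from h import *
s=readout.state();print(loc(s["eef_pos"]))
a=eyes.read_camera("scene")[150:300,130:350];b=eyes.read_camera("top")[150:280,200:370]
a=cv2.resize(a,(440,300));b=cv2.resize(b,(360,275));o=np.zeros((300,800,3),np.uint8);o[:,:440]=a;o[:275,440:]=b
cv2.imwrite("pics/p5.png",o[:,:,::-1])
E
```

```text
t: 7.73
eef_pos: [635.5, -113.7, 72.2]
tcp_rot: [3.141, 0.0, 1.516]
ft_force: [0.6, -0.1, -0.0]
opening: 0.277
t: 8.4
eef_pos: [640.5, -20.2, 71.6]
tcp_rot: [-3.142, -0.0, 1.516]
ft_force: [-0.0, -1.3, 0.6]
opening: 0.273
t: 9.07
eef_pos: [638.8, -41.8, 151.8]
tcp_rot: [-3.139, -0.0, 1.517]
ft_force: [0.5, 0.3, 0.6]
opening: 0.275
[-127.24888245  -81.0897268 ]
```

View pics/p5.png

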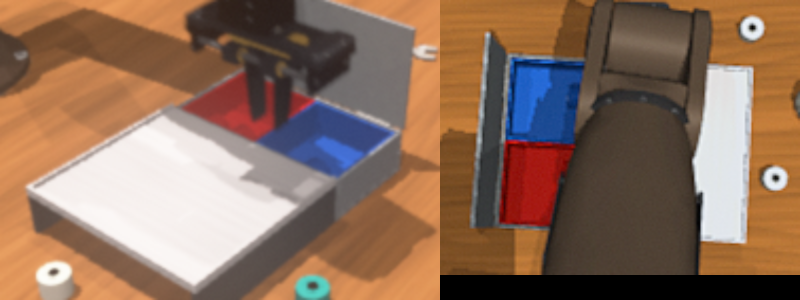

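The tray is empty, and in the scene view nothing was left on the rims. Next I'll measure the lid and go over it.

```bash
python3 - <<'E'
from h import *
for z in(190,200,205):print(z,loc(back("top",(219.5,210),z)).round(1))
for th in(1.5,1.57,1.65,1.7,1.75,1.8,1.9):
    print(th,proj("top",[*wor((70-140*np.cos(th),0)),60+140*np.sin(th)]).round(1),[proj("scene",[*wor((70-140*np.cos(th),y)),60+140*np.sin(th)]).round(1) for y in(-135,135)])
shift([*wor((-30,-60)),250],85);shift([*wor((150,-20)),250],85)
E
```

```text
190 [79.6 -3.4]
200 [78.1 -2.4]
205 [77.3 -1.9]
1.5 [225.6 211.2] [array([331.9, 167.1]), array([246.8, 138.5])]
1.57 [222.2 211. ] [array([334.1, 165.4]), array([249.2, 137.2])]
1.65 [218.4 210.8] [array([336.7, 163.9]), array([251.9, 136.1])]
1.7 [216.1 210.6] [array([338.2, 163.2]), array([253.6, 135.5])]
1.75 [213.8 210.5] [array([339.7, 162.6]), array([255.3, 135. ])]
1.8 [211.5 210.4] [array([341.2, 162.1]), array([256.9, 134.7])]
1.9 [207.1 210.3] [array([344. , 161.5]), array([260.2, 134.5])]
t 9.1667 yaw 86.7 pos [641.2 -44.9 156.2] dp [100.8 -20.8 -93.8] twist 1.7
t 9.1667 yaw 86.7 pos [641.2 -44.9 156.2] dp [281.9 -55.6 -93.8] twist 1.7
```

```bash
python3 -m jog '{"dp":[[0,0,-35],[0,0,-70],[15,0,-96],[50,-15,-100],[90,-28,-100],[130,-42,-100],[170,-55,-100],[210,-55,-100]],"twist":[0,0,0,1.7,1.7,1.7,1.7,1.7],"claw":[1,1,1,1,1,1,1,1]}';python3 -m jog '{"dp":[[35,0,0],[65,0,0],[75,0,5],[75,0,40],[75,0,70],[75,0,85],[75,0,85],[75,0,85]],"twist":[0,0,0,0,0,0,0,0],"claw":[1,1,1,1,1,1,1,1]}';python3 - <<'E'
from h import *
s=readout.state();print(loc(s["eef_pos"]))
b=eyes.read_camera("top")[150:280,200:370];cv2.imwrite("pics/p6.png",cv2.resize(b,None,fx=4,fy=4)[:,:,::-1])
E
```

```text
t: 9.83
eef_pos: [593.9, 172.9, 251.5]
tcp_rot: [-3.141, 0.0, 1.486]
ft_force: [1.1, -1.0, -0.1]
opening: 0.005
t: 10.5
eef_pos: [602.2, 245.5, 165.9]
tcp_rot: [-3.14, 0.001, 1.486]
ft_force: [0.9, 0.1, 1.0]
opening: 0.003
[155.77810121 -19.79753911]
```

View pics/p6.png

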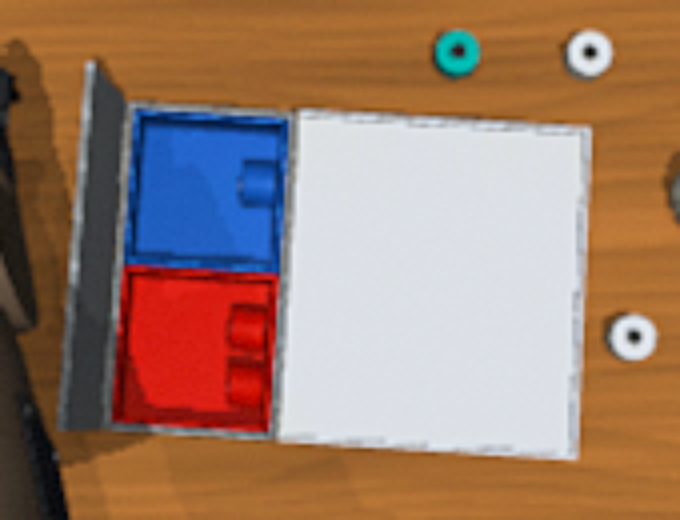

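All three bushings lie low in the right inserts. From the top image the lid is at about 1.6 rad. I'll push it along its arc.

```bash
python3 -m jog '{"dp":[[-28,0,-2],[-50,0,-4],[-60,0,-4],[-70,0,-4],[-84,0,-4],[-99,0,-2],[-113,0,2],[-126,0,8]],"twist":[0,0,0,0,0,0,0,0],"claw":[1,1,1,1,1,1,1,1]}'; python3 - <<'E'
from h import *
s=readout.state();print(loc(s["eef_pos"]),s["ft_force"])
a=eyes.read_camera("scene")[100:300,130:370];cv2.imwrite("pics/p7.png",cv2.resize(a,None,fx=2,fy=2)[:,:,::-1])
E
```

```text
t: 11.22
eef_pos: [591.8, 119.1, 158.7]
tcp_rot: [3.14, -0.0, 1.486]
ft_force: [1.4, 1.4, 2.2]
opening: 0.005
[ 28.92862407 -20.41127924] [1.35539848 1.37605999 2.20019187]
```

View pics/p7.png

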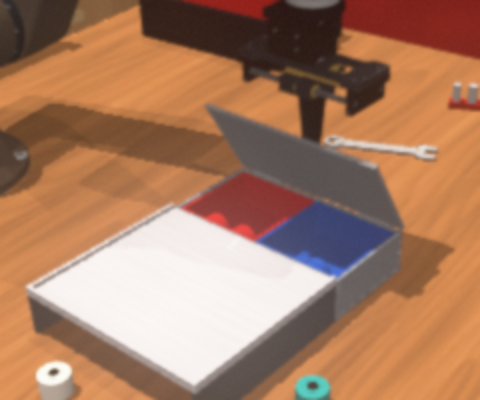

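The lid is folding over ahead of the finger, and the bushings sit well below the rim. I'll continue down.

```bash
python3 -m jog '{"dp":[[-12,0,8],[-24,0,16],[-34,0,27],[-42,0,38],[-49,0,51],[-55,0,64],[-58,0,74],[-59,0,82]],"twist":[0,0,0,0,0,0,0,0],"claw":[1,1,1,1,1,1,1,1]}';python3 -m jog '{"dp":[[0,0,4],[0,0,8],[0,0,9],[0,0,10],[0,0,11],[0,0,11]],"twist":[0,0,0,0,0,0],"claw":[1,1,1,1,1,1]}'; python3 -c "
from h import *
s=readout.state();print(s['eef_pos'],loc(s['eef_pos']),s['ft_force'])"
```

```text
t: 11.93
eef_pos: [586.1, 60.7, 75.1]
tcp_rot: [-3.14, 0.0, 1.486]
ft_force: [-0.5, -0.3, 1.6]
opening: 0.003
t: 12.43
eef_pos: [586.7, 61.8, 66.8]
tcp_rot: [3.141, -0.0, 1.487]
ft_force: [-3.1, 0.2, 7.9]
opening: 0.005
[586.74280437  61.80888193  66.75125354] [-28.54755446 -20.28171225] [-3.08493199  0.19081811  7.85955603]
```

```bash
python3 -m jog '{"dp":[[0,0,1],[0,0,2],[0,0,3],[0,0,3],[0,0,3]],"twist":[0,0,0,0,0],"claw":[1,1,1,1,1]}';python3 -m jog '{"dp":[[0,0,-10],[0,0,-40],[20,0,-80],[50,0,-120],[90,0,-150],[130,0,-150],[170,0,-150],[200,0,-150]],"twist":[0,0,0,0,0,0,0,0],"claw":[1,1,1,1,1,1,1,1]}'; python3 - <<'E'
from h import *
a=eyes.read_camera("scene")[130:360,30:370];b=eyes.read_camera("top")[140:280,130:440]
a=cv2.resize(a,None,fx=1.5,fy=1.5);b=cv2.resize(b,None,fx=1.8,fy=1.8);o=np.zeros((a.shape[0]+b.shape[0],560,3),np.uint8);o[:a.shape[0],:a.shape[1]]=a;o[a.shape[0]:,:b.shape[1]]=b
cv2.imwrite("pics/p8.png",o[:,:,::-1])
E
```

```text
t: 12.85
eef_pos: [586.9, 61.8, 66.4]
tcp_rot: [3.139, -0.0, 1.487]
ft_force: [-13.1, -1.6, 38.5]
opening: 0.0
t: 13.52
eef_pos: [603.7, 262.1, 214.8]
tcp_rot: [3.139, -0.001, 1.486]
ft_force: [0.1, -0.3, -0.4]
opening: 0.002
```

View pics/p8.png

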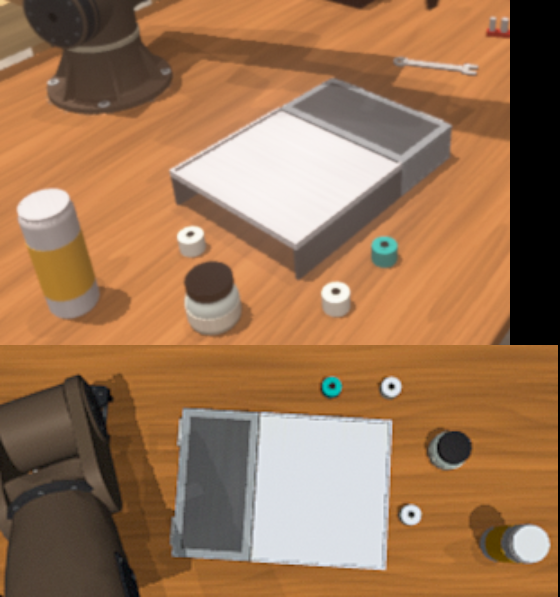

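```bash
python3 - <<'E'
from h import *
for n,(r0,r1,c0,c1) in(("scene",(170,270,200,350)),):
    im=eyes.read_camera(n).copy()
    a=cv2.resize(im[r0:r1,c0:c1],None,fx=5,fy=5,interpolation=cv2.INTER_CUBIC)
    for th,col in((0,(0,255,0)),(0.1,(255,0,0))):
        for y in(-135,135):
            for r in(0,140):
                p=proj(n,[*wor((70-r*np.cos(th)+6*np.sin(th),y)),60+r*np.sin(th)+6*np.cos(th)])
                cv2.circle(a,tuple(int(v) for v in (p-[c0,r0]+.5)*5),4,col,1)
    cv2.imwrite("pics/p9.png",a[:,:,::-1])
E
```

```text
(no output)
```

View pics/p9.png

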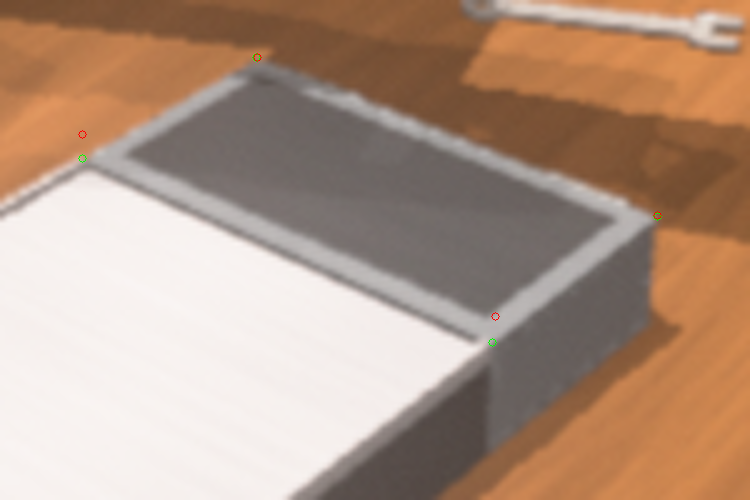

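The lid corners sit on the green marks for angle 0, so the lid is flat and shut.

```bash
python3 -c "
from cell import job_done,readout
s=readout.state();print(s['t'],s['eef_pos'],s['ft_force']);print(job_done())"
```

```text
13.6667 [602.98244558 262.85280879 212.78086322] [-0.29521688 -0.87657946 -0.1648952 ]
the job is handed in; nothing more can be done
None
```

I pushed all three bushings along the tray and over its open edge without gripping or lifting them. Both reds went into the red insert and the blue into the blue one. I then folded the lid shut from its outer face and handed the job in at 13.7 s, with the arm clear of everything.

- **Bushings:** before the lid closed, the top camera showed all three lying on their sides low in the correct inserts, and the tray empty.
- **Lid:** the fingertip stopped hard at z = 66.4 mm under 38 N, and the expected height of the shut lid's top is 66 mm. In the last picture the lid corners lie on the positions predicted for angle 0.
- **Other objects:** the spray can, grease jar, wrench and look-alikes showed no change in the pictures.
- **Checks:** none failed or disagreed. I viewed 12 pictures, two over the budget of 10; the last was a close-up to confirm the lid was shut.

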